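Clip the shade onto the nursery night-light

ROBOT

A 6-joint arm with a two-finger parallel gripper is mounted at the origin on the work surface. World frame = base frame: x ahead of the robot, y to its left, z up, the work surface at z = 0. Lengths are in m, angles in rad, forces in N, time in s.
With the tool pointing down it reaches from about 0.25 to 0.775 m from the base axis. Payload 4 kg.
Tool frame: the origin (TCP) lies at the very end of the fingers, on their centre line; the grasp point (between the pads) lies 19 mm behind it; z points along the fingers, x is the direction in which the jaws open and shut, and the axes are right-handed (so a half turn about z gives the same grasp; the last joint's range is limited). The gripper opens to 85 mm and grips with 20 to 120 N. Pads are 22 mm wide; open, the fingers measure 114 mm over their backs; the gripper's body (76 mm by 85 mm) begins 54 mm behind the grasp point. The pads swing forward as they close: fully open they stand 13 mm farther back than shut.
Start: joints at [1.193, 0.087, 1.371, -0, 1.684, -0.103], TCP at [0.149, 0.529, 0.231] pointing down, gripper open.
Joint ranges: [-3.1, 3.1], [-0.76, 2.03], [0.27, 2.55], [-1.08, 4.22], [0.17, 2.65], [-2.57, 2.57]. Speed limits (rad/s): [2.79, 2.79, 3.14, 3.14, 3.14, 3.14].

INTERFACE

Orientations are given as a 3x3 rotation matrix whose columns are the frame's x, y, z axes.
In Python, from workcell import robot gives the robot as it stands. The module is installed in compiled form; this text tells all that it offers.
- The arm moves only by the tool move_arm, never from a script. Its argument "increments" is a list of rows, each a list of 3 entries, a list of its own where there are three numbers: the shift along the tool's x, y, z in mm, then the turn about the tool's z in degrees, then the opening, from -1 (shut) to 1 (fully open), so that 0 is half open. A call has 1 to 8 rows; each row is the pose to reach, as a shift and turn from the pose measured when the call began, along the tool's axes at that moment; what a row does not reach only later rows make up. A row lasts 1/10 s, in which the tool goes at most 50 mm and 8.59 degrees, less where a joint would pass 70% of its speed; a pose out of reach is approached as far as the arm can. A call with a gripper value outside its range is refused whole. The fingers move at their own pace and stop on an object; "force" is the grip in N (left out, the last holds). Time passes only in rows, so rows that repeat a pose let the fingers close. It gives the time, the measured TCP pose, the force and the opening at its end, in the units of the state.
- robot.get_state(): the state, without advancing time (a new reading comes with each control period).
- robot.get_image(name): name is "side" or "top" or "wrist"; returns a dict with "pixels" (480x640x3 uint8, red, green, blue), "fx", "fy", "cx", "cy" (pixels), "extrinsics" (4x4, takes a point from world to camera coordinates); the wrist camera has in their place "mount" (4x4, takes a point from camera to tool coordinates, whose origin is the TCP and whose axes are the tool frame's). Camera axes: x right, y up, looking along -z (the intrinsics and any distortion apply to the point x, -y, -z); pixel columns grow to the right and rows downward; lengths in m; the calibration is good to about 2 mm. A picture is of the moment at which its call begins: read the wrist's pose just before it. There is no depth.
- robot.hand_in(): hands the job in, once; it reports no verdict.
The state is a dict: "time_s": time; "joint_pos": joint angles; "joint_vel": joint speeds; "joint_efforts": joint torques, N m; "position": TCP position; "orientation": TCP orientation; "ft_force": force on the tool from outside, world axes, zero at the start; "moment": the same for the moment, N m; "grip_width": finger opening in m.
Only numpy, scipy, OpenCV 4.12 (cv2) and the standard library are available. Lean on these libraries where they do the work, as an engineer would, in place of code of your own. Each camera call takes 0.05 s, during which the arm holds its last target.

TASK

Bedtime: clip the yellow shade onto the white night-light on the dresser, pushing it straight down over the two springy hooks until both sides click and it sits flush on the base, upright and let go. Leave the green shade where it stands on the tray.

Things in the scene. Friction and masses are not known exactly. Their poses are not given: they have to be found in the camera images.
- shade_yellow: Yellow plastic shade on the tray (floor 3 mm, rim 12): upright rectangular sleeve, open top and bottom, 110 mm long (x) x 54 wide (y) x 45 tall, walls 3, about 70 g. At the foot of each short end an inward lip 14 mm wide, 5 thick, leaves a clear opening 76 (x) x 48 (y). Origin: centre of its underside, z up; half turns are alike. Grip across the 54 mm, about 26 mm up.
- shade_green: Green twin of the yellow shade, same shape and size (110 x 54 x 45 mm), standing on the same tray; which place is which varies. Origin at the centre of its underside. Not wanted tonight.
- light_base: Fixed white night-light base, a block 140 mm long (x) x 80 wide (y) x 45 tall; origin at the centre of its underside. The shade sits on its flat top, long side along the base's x, either way round, centred, with a few mm of play. Two dark grey spring hooks stand on the top, 30 mm wide (y), rising 43 mm, with an 11 mm high LED dome between. Place and yaw vary.
- seat (a point): Centre of the base's top, where the seated shade's origin comes. On the x axis each hook has a stem to 34 mm and an outward barb to 46 mm from here, 7 to 10 mm up; a ramp rises from the barb to 24 mm at the head. The lips ride down the ramps, bend the hooks inwards (about 8 N in all) and the barbs spring back over them. A shade held up to 7 mm or 8 degrees off still clicks.
Not all that is in view belongs to the job. Of the things that look like the shade_yellow, the larger one is meant. What is shaped like the light_base but blue is not meant.

How it is judged:
By the outcome, as a careful person would: the job done as asked, in the order asked, and still so for the second after the job is handed in, with the robot touching nothing.
It also fails if it takes over 38 s, if anything falls off the work surface, if the arm or the gripper's body presses on something with over 40 N, if the wrist force passes 120 N, or if a joint passes its speed limit or range.

## Working session

There is one attempt and no reset: what is moved stays moved. The work goes in short steps, Python scripts to look and compute and a tool call to move; the robot and the scene stay as the last step left them, time stands still between calls to the robot, and variables do not carry over. Pictures are saved under pics/ and viewed, and the job is handed in when it is done.

Besides the shell and the picture viewer there is one more tool, called after ">>>" by a JSON object that holds its "op" and its "data", one argument or row to a line. move_arm: Moves the arm, as the interface text tells. Its arguments: {"type":"object","properties":{"increments":{"type":"array","items":{"type":"array"}},"force":{"type":"number"}},"required":["increments"]}

```bash
mkdir -p pics
cat > h.py <<'E'
import numpy as np,cv2,pickle
from workcell import robot
def snap(n,tag):
    s=robot.get_state(); im=robot.get_image(n); im['state']=s; im['name']=n
    pickle.dump(im,open(f'{n}_{tag}.pkl','wb'))
    cv2.imwrite(f'pics/{n}_{tag}.png',im['pixels'][:,:,::-1]); return im
def load(n,tag): return pickle.load(open(f'{n}_{tag}.pkl','rb'))
def c2w(im):
    if 'extrinsics' in im and im['extrinsics'] is not None: return np.linalg.inv(np.array(im['extrinsics']))
    T=np.eye(4);T[:3,:3]=im['state']['orientation'];T[:3,3]=im['state']['position'];return T@np.array(im['mount'])
def ray(im,u,v,z):
    T=c2w(im);d=T[:3,:3]@np.array([(u-im['cx'])/im['fx'],-(v-im['cy'])/im['fy'],-1.]);o=T[:3,3]
    return o+d*(z-o[2])/d[2]
def proj(im,p):
    q=np.linalg.inv(c2w(im))@np.append(p,1);return np.array([im['cx']+im['fx']*q[0]/-q[2],im['cy']-im['fy']*q[1]/-q[2]])
E
python3 - <<'E'
from h import *
for n in ['top','side','wrist']:
    im=snap(n,'0'); print(n,{k:v for k,v in im.items() if k not in('pixels','state')})
print(robot.get_state())
E
```

```text
top {'fx': 486.00345720863044, 'fy': 486.00345720863044, 'cx': 314.41854210960827, 'cy': 233.6069576263574, 'extrinsics': array([[-0.02763765, -0.99956812, -0.00998675,  0.04329763],
       [ 0.98037792, -0.02905505,  0.1949742 , -0.44129665],
       [-0.19518016, -0.00440216,  0.98075753, -1.13037449],
       [ 0.        ,  0.        ,  0.        ,  1.        ]]), 'name': 'top'}
side {'fx': 497.9489500015798, 'fy': 497.9489500015798, 'cx': 316.2226943493481, 'cy': 244.50213688478067, 'extrinsics': array([[ 9.82174900e-01, -1.87969132e-01, -2.68384989e-04,
        -4.09867943e-01],
       [ 9.67614536e-02,  5.04372089e-01,  8.58047794e-01,
        -9.40349717e-02],
       [-1.61151133e-01, -8.42778976e-01,  5.13569772e-01,
        -1.08054510e+00],
       [ 0.00000000e+00,  0.00000000e+00,  0.00000000e+00,
         1.00000000e+00]]), 'name': 'side'}
wrist {'fx': 376.3828213830738, 'fy': 376.3828213830738, 'cx': 325.6353657516075, 'cy': 239.4553795513047, 'mount': array([[ 9.99999830e-01,  4.21208361e-04,  4.02523690e-04,
         6.94553853e-04],
       [ 5.15189799e-04, -9.61921104e
[... 357 characters left out ...]
365e+00, -1.03083593e-01]), 'joint_vel': array([-2.26731482e-03, -6.45926788e-04, -4.74509949e-03,  8.73765718e-04,
        2.34599200e-03,  2.53054456e-05]), 'joint_efforts': array([ 1.90191342e-03, -3.52372849e+01, -3.13679552e+01, -4.33733715e-05,
        8.01776536e-03, -8.47478994e-07]), 'position': array([0.14907768, 0.52903045, 0.23038734]), 'orientation': array([[ 2.71323861e-01,  9.62487879e-01, -6.66707111e-04],
       [ 9.62486630e-01, -2.71324594e-01, -1.56573592e-03],
       [-1.68789588e-03, -2.16875165e-04, -9.99998552e-01]]), 'ft_force': array([-0.25661911,  0.68136133,  0.05181721]), 'moment': array([ 0.05632587,  0.01603724, -0.02003895]), 'grip_width': 0.08555777055073824}
```

View pics/top_0.png

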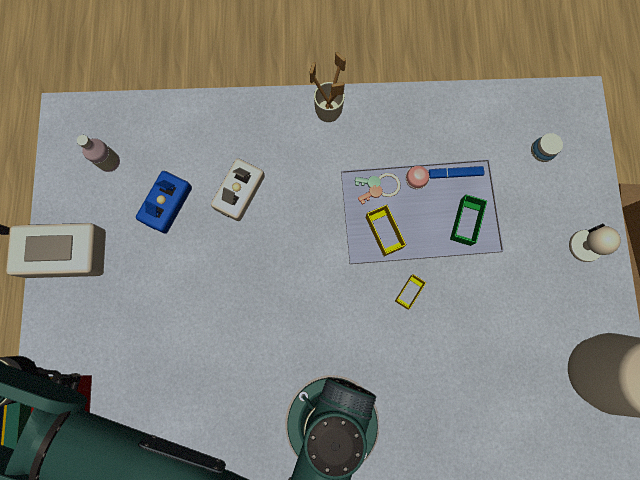

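View pics/side_0.png

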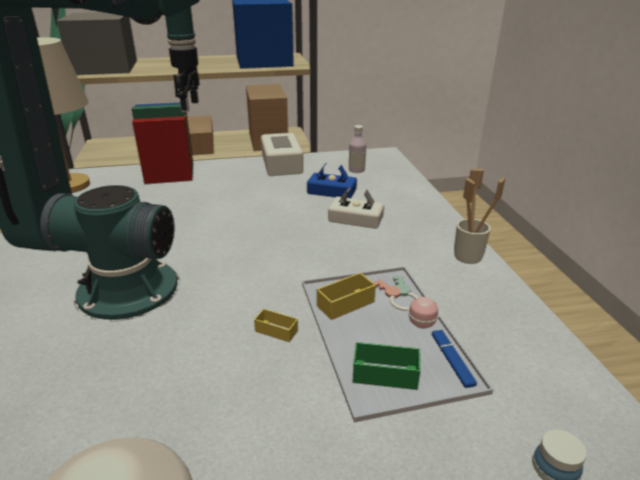

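View pics/wrist_0.png

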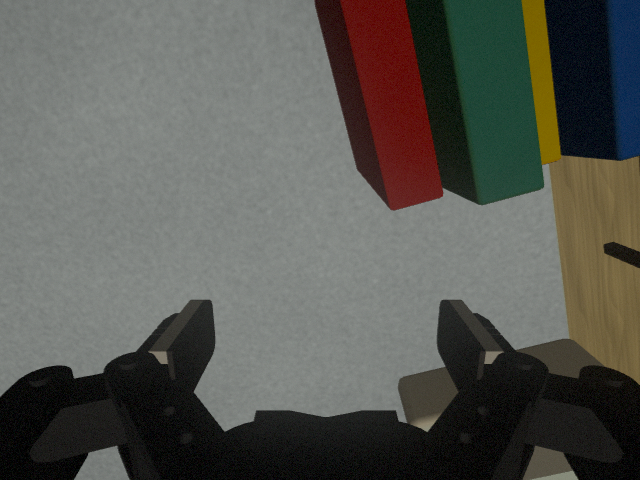

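The top view shows two yellow candidates. The large one is on the tray at (385,230) and the small one is off the tray at (410,292). The large one fits, since it stands on the tray and is bigger. The bases are white at (238,190) and blue at (163,201), and white is meant. The green shade is at (469,220). Next I'll confirm this in a crop and measure.

```bash
cat > m.py <<'E'
from h import *
im=load('top','0');p=im['pixels'];hsv=cv2.cvtColor(p,cv2.COLOR_RGB2HSV)
cr=cv2.resize(p[140:320,190:510],None,fx=2.5,fy=2.5,interpolation=cv2.INTER_CUBIC)
cv2.imwrite('pics/crop0.png',cr[:,:,::-1])
def rect(mask,z,lbl):
    cs,_=cv2.findContours(mask,cv2.RETR_EXTERNAL,cv2.CHAIN_APPROX_NONE)
    for c in cs:
        if cv2.contourArea(c)<150: continue
        c=cv2.convexHull(c)
        w=np.array([ray(im,*q[0],z)[:2] for q in c],np.float32)*1000
        r=cv2.minAreaRect(w);b=cv2.boxPoints(r);e=b[1]-b[0],b[2]-b[1]
        l=max(e,key=np.linalg.norm)
        print(lbl,cv2.boundingRect(c),'centre',np.round(r[0],1),'size',np.round(r[1],1),'yaw long',round(np.degrees(np.arctan2(l[1],l[0]))%180,1))
H,S,V=cv2.split(hsv)
ye=((H>18)&(H<35)&(S>140)).astype(np.uint8)*255; ye[:140]=0
gr=((H>45)&(H<80)&(S>120)).astype(np.uint8)*255; gr[320:]=0
rect(ye,.048,'yellow(top)');rect(ye,.0,'yellow(z0)');rect(gr,.048,'green')
wh=((V>165)&(S<50)).astype(np.uint8)*255;m=np.zeros_like(wh);m[145:235,200:280]=255
rect(wh&m,.045,'white')
wh2=((V>185)&(S<60)).astype(np.uint8)*255
rect(wh2&m,.045,'white2')
E
python3 m.py
```

```text
yellow(top) (395, 274, 31, 35) centre [ 296.5 -190.1] size [38.1 77.4] yaw long 144.6
yellow(top) (366, 205, 40, 51) centre [ 446.  -139.4] size [111.9  60.3] yaw long 21.6
yellow(z0) (395, 274, 31, 35) centre [ 300.  -199.2] size [39.7 80.6] yaw long 144.6
yellow(z0) (366, 205, 40, 51) centre [ 455.8 -146.3] size [116.6  62.8] yaw long 21.6
green (450, 195, 37, 51) centre [ 464.8 -341.7] size [ 61.9 120.4] yaw long 160.6
white (207, 160, 55, 57) centre [570.  231.2] size [ 99.2 132.1] yaw long 151.5
```

View pics/crop0.png

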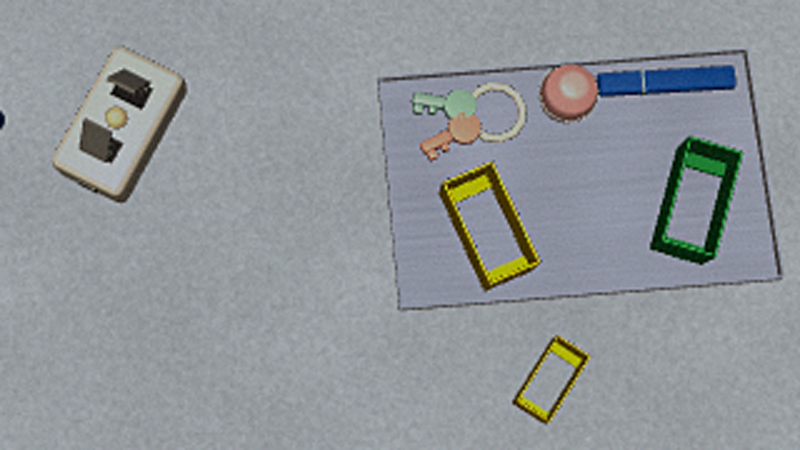

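The crop confirms it: the large yellow shade is on the tray, with the keys beyond its far end, and the white base has its hooks clear. I'll fly to a point above the yellow shade and refine the measurement with the wrist camera.

```bash
cat > go.py <<'E'
import sys
from h import *
# usage: go.py x y z yaw_deg (of jaw axis)  in mm
x,y,z,yaw=map(float,sys.argv[1:5]);s=robot.get_state();R=np.array(s['orientation']);p=np.array(s['position'])*1000
d=R.T@(np.array([x,y,z])-p);cy=np.degrees(np.arctan2(R[1,0],R[0,0]))
print('t',s['time_s'],'pos',p.round(1),'yaw',cy.round(1),'shift',d.round(1),'turn',round(-(yaw-cy),1),'j6',s['joint_pos'][5],'tilt',R[:,2].round(4))
E
python3 go.py 440 -137 170 111.6
```

```text
t 0.15 pos [149.1 529.  230.4] yaw 74.3 shift [-562.   460.7   61.2] turn -37.3 j6 -0.10308359257592682 tilt [-7.0e-04 -1.6e-03 -1.0e+00]
```

>>> {"op": "move_arm", "data": {
  "increments": [
    [[-38,31,4],-5,1],
    [[-76,62,8],-10,1],
    [[-114,93,12],-15,1],
    [[-152,124,16],-20,1],
    [[-190,155,20],-25,1],
    [[-228,186,24],-30,1],
    [[-266,217,28],-35,1],
    [[-304,248,32],-37,1]
  ]
}}

```text
time_s: 0.95
position: [0.3054, 0.1673, 0.1986]
orientation: [[-0.365, 0.931, 0.0], [0.931, 0.365, -0.001], [-0.001, -0.0, -1.0]]
ft_force: [0.7, 0.5, -0.3]
grip_width: 0.0853
```

```bash
python3 go.py 440 -137 170 111.6
```

```text
t 0.95 pos [305.4 167.3 198.6] yaw 111.4 shift [-332.4   14.1   29.1] turn -0.2 j6 -1.6058316934466055 tilt [ 2.0e-04 -1.3e-03 -1.0e+00]
```

>>> {"op": "move_arm", "data": {
  "increments": [
    [[-48,2,4],0,1],
    [[-96,4,8],0,1],
    [[-144,6,12],0,1],
    [[-192,8,16],0,1],
    [[-240,10,20],0,1],
    [[-290,12,25],0,1],
    [[-332,14,29],0,1],
    [[-332,14,29],0,1]
  ]
}}

```text
time_s: 1.75
position: [0.4403, -0.1407, 0.1684]
orientation: [[-0.36, 0.933, -0.002], [0.933, 0.36, -0.002], [-0.001, -0.003, -1.0]]
ft_force: [-0.1, 0.9, 0.7]
grip_width: 0.0856
```

```bash
cat > mw.py <<'E'
import sys
from h import *
tag=sys.argv[1]
im=snap('wrist',tag);p=im['pixels'];H,S,V=cv2.split(cv2.cvtColor(p,cv2.COLOR_RGB2HSV))
ye=((H>18)&(H<35)&(S>120)&(V>40)).astype(np.uint8)*255
ye=cv2.morphologyEx(ye,cv2.MORPH_OPEN,np.ones((3,3)))
cs,_=cv2.findContours(ye,cv2.RETR_EXTERNAL,cv2.CHAIN_APPROX_NONE)
print(robot.get_state()['position'])
for c in cs:
    if cv2.contourArea(c)<2000: continue
    c=cv2.convexHull(c)
    for z in(.048,):
        w=np.array([ray(im,*q[0],z)[:2] for q in c],np.float32)*1000
        r=cv2.minAreaRect(w);b=cv2.boxPoints(r);l=max((b[1]-b[0],b[2]-b[1]),key=np.linalg.norm)
        print(cv2.boundingRect(c),z,np.round(r[0],1),np.round(r[1],1),'yaw',round(np.degrees(np.arctan2(l[1],l[0]))%180,1))
E
python3 mw.py 1
```

```text
[ 0.43956742 -0.13831049  0.16878728]
(276, 164, 77, 147) 0.048 [ 449.8 -145.3] [109.6  53.2] yaw 21.7
(260, 0, 121, 61) 0.048 [ 320.7 -191. ] [33.7 73.9] yaw 111.1
```

View pics/wrist_1.png

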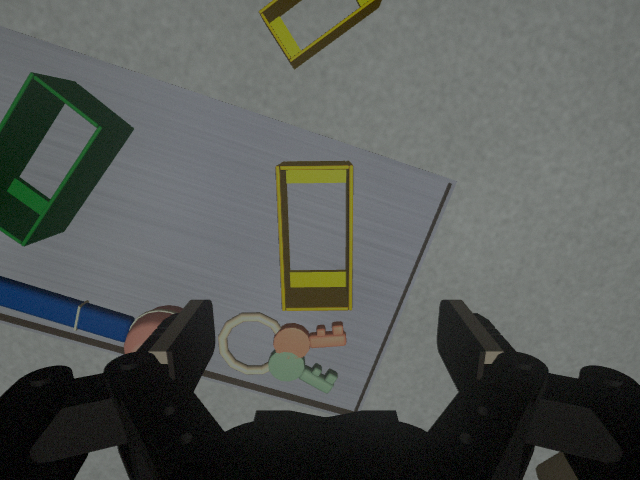

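The wrist view shows the yellow shade at (315,236), measuring 110x53 mm at yaw 21.7°, so it is the right one. The gap beside it is clear for the fingers. I'll descend.

```bash
python3 go.py 449.8 -145.3 12 111.7
```

```text
t 1.8 pos [ 439.6 -138.3  168.8] yaw 111.2 shift [-10.4   7.4 156.8] turn -0.5 j6 -2.3682425574959836 tilt [-0.0025 -0.     -1.    ]
```

>>> {"op": "move_arm", "data": {
  "increments": [
    [[-5,4,30],-0.5,1],
    [[-10,7,60],-0.5,1],
    [[-10,7,90],-0.5,1],
    [[-10,7,115],-0.5,1],
    [[-10,7,135],-0.5,1],
    [[-10,7,148],-0.5,1],
    [[-10,7,157],-0.5,1],
    [[-10,7,157],-0.5,1]
  ]
}}

```text
time_s: 2.6
position: [0.4486, -0.1442, 0.0111]
orientation: [[-0.371, 0.929, -0.004], [0.929, 0.371, 0.001], [0.002, -0.004, -1.0]]
ft_force: [0.3, -0.2, 0.0]
grip_width: 0.0851
```

```bash
python3 go.py 449.8 -145.3 12 111.7; python3 -c "
from h import *
snap('wrist','2')"
```

```text
t 2.6 pos [ 448.6 -144.2   11.1] yaw 111.8 shift [-1.4  0.7 -0.9] turn 0.1 j6 -2.3809828742353263 tilt [-4.1e-03  8.0e-04 -1.0e+00]
```

View pics/wrist_2.png

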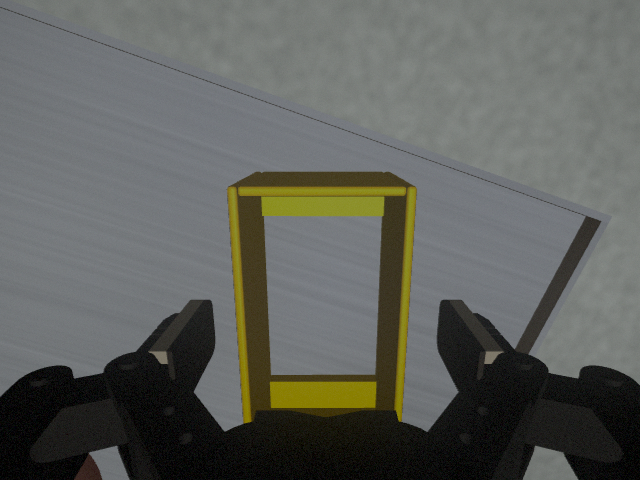

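The shade is centred between the pads (walls at x=240 and x=408), so I'll close.

>>> {"op": "move_arm", "data": {
  "increments": [
    [[0,0,0],0,-1],
    [[0,0,0],0,-1],
    [[0,0,0],0,-1],
    [[0,0,0],0,-1],
    [[0,0,0],0,-1],
    [[0,0,0],0,-1]
  ],
  "force": 45
}}

```text
time_s: 3.25
position: [0.4504, -0.1452, 0.0133]
orientation: [[-0.37, 0.929, 0.0], [0.929, 0.37, -0.001], [-0.001, -0.0, -1.0]]
ft_force: [0.5, 0.9, 5.6]
grip_width: 0.0534
```

>>> {"op": "move_arm", "data": {
  "increments": [
    [[0,0,-10],0,-1],
    [[0,0,-25],0,-1],
    [[0,0,-50],0,-1],
    [[0,0,-80],0,-1],
    [[0,0,-115],0,-1],
    [[0,0,-150],0,-1],
    [[0,0,-170],0,-1],
    [[0,0,-180],0,-1]
  ]
}}

```text
time_s: 4.05
position: [0.4512, -0.1454, 0.1962]
orientation: [[-0.37, 0.929, 0.004], [0.929, 0.37, -0.003], [-0.004, 0.003, -1.0]]
ft_force: [0.6, 0.0, -0.3]
grip_width: 0.0532
```

```bash
python3 -c "
from h import *
snap('wrist','3');snap('top','3')"; python3 go.py 500 200 200 61.5
```

```text
t 4.15 pos [ 450.9 -145.3  194.8] yaw 111.7 shift [302.5 173.5  -5.9] turn 50.2 j6 -2.380989161922037 tilt [ 0.0025 -0.0022 -1.    ]
```

View pics/wrist_3.png

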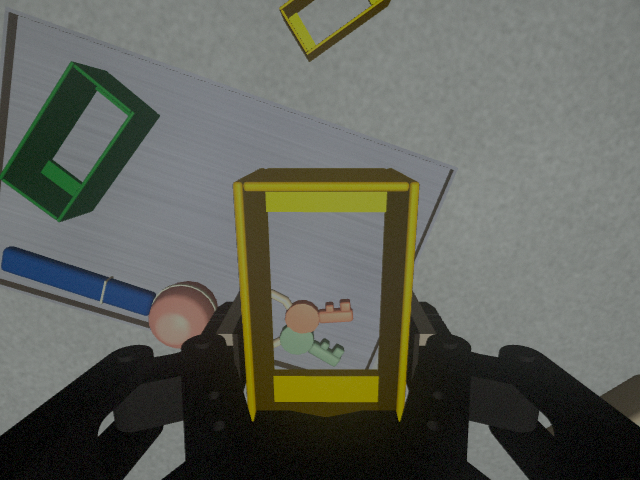

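View pics/top_3.png

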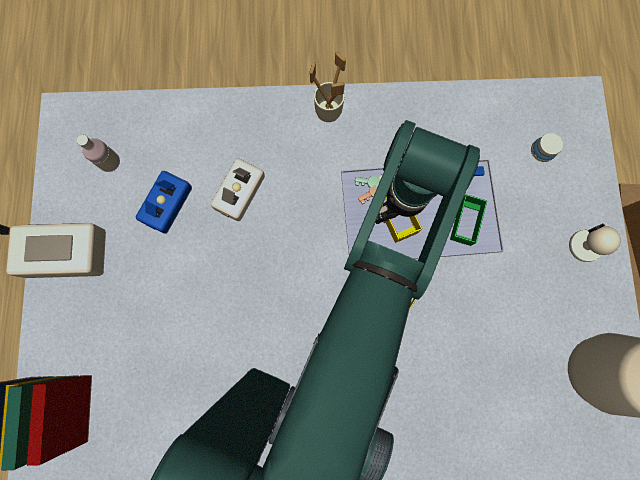

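The lift went well. The wrist view shows the shade square in the jaws (walls at x=243 and x=410), and the green shade hasn't moved. Next I'll measure the shade's offset in the hand and the white base.

```bash
cat > b.py <<'E'
from h import *
im=load('wrist','3');p=im['pixels'];H,S,V=cv2.split(cv2.cvtColor(p,cv2.COLOR_RGB2HSV))
# shade rim in tool frame: top-end rim row & walls
T=np.array(im['mount'])
def tool(u,v,z):
    d=T[:3,:3]@np.array([(u-im['cx'])/im['fx'],-(v-im['cy'])/im['fy'],-1.]);o=T[:3,3];return (o+d*(z-o[2])/d[2])*1000
for q in [(235,183),(418,183)]: print('rim outer corner in tool',tool(*q,-.0347).round(1))
im=load('top','3');p=im['pixels'];H,S,V=cv2.split(cv2.cvtColor(p,cv2.COLOR_RGB2HSV))
R=p[...,0].astype(int);B=p[...,2].astype(int)
print(p[190,215:222],p[200,200])
m=((R-B)>8).astype(np.uint8)*255
z=np.zeros_like(m);z[145:235,200:280]=255;m=cv2.morphologyEx(m&z,cv2.MORPH_OPEN,np.ones((3,3)))
top=((R>180)&(z>0)).astype(np.uint8)*255
for nm,mm in(('warm',m),('bright',top)):
  cs,_=cv2.findContours(mm,cv2.RETR_EXTERNAL,cv2.CHAIN_APPROX_NONE)
  c=cv2.convexHull(max(cs,key=cv2.contourArea))
  w=np.array([ray(im,*q[0],.045)[:2] for q in c],np.float32)*1000
  r=cv2.minAreaRect(w);b=cv2.boxPoints(r);l=max((b[1]-b[0],b[2]-b[1]),key=np.linalg.norm)
  print(nm,cv2.boundingRect(c),np.round(r[0],1),np.round(r[1],1),'yaw',round(np.degrees(np.arctan2(l[1],l[0]))%180,1))
print('led',ray(im,236.4,186.8,.053))
cr=cv2.resize(p[145:235,195:285],None,fx=6,fy=6,interpolation=cv2.INTER_CUBIC)
mm=cv2.cvtColor(cv2.resize(top[145:235,195:285],None,fx=6,fy=6),cv2.COLOR_GRAY2RGB)
cv2.imwrite('pics/base3.png',np.hstack([cr])[:,:,::-1])
E
python3 b.py
```

```text
rim outer corner in tool [-25.7 -54.3 -34.7]
rim outer corner in tool [ 25.9 -54.3 -34.7]
[[169 176 182]
 [177 183 192]
 [177 185 191]
 [196 182 166]
 [201 197 182]
 [199 208 206]
 [209 214 214]] [174 179 181]
warm (213, 172, 51, 49) [533.4 198.5] [ 69.  148.4] yaw 125.0
bright (211, 159, 51, 59) [567.4 221.9] [ 83.4 138.7] yaw 151.5
led [0.56288161 0.21821206 0.053     ]
```

View pics/base3.png

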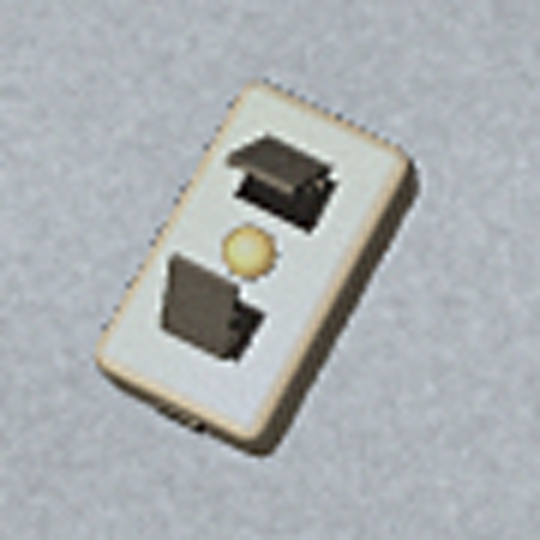

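```bash
python3 go.py 503 106 200 61.5
```

```text
t 4.15 pos [ 450.9 -145.3  194.8] yaw 111.7 shift [214.1 141.4  -5.7] turn 50.2 j6 -2.380989161922037 tilt [ 0.0025 -0.0022 -1.    ]
```

>>> {"op": "move_arm", "data": {
  "increments": [
    [[20,13,-2],5,-1],
    [[50,33,-4],12,-1],
    [[85,56,-6],20,-1],
    [[120,79,-6],28,-1],
    [[155,102,-6],36,-1],
    [[185,122,-6],43,-1],
    [[205,135,-6],48,-1],
    [[214,141,-6],50,-1]
  ]
}}

```text
time_s: 4.95
position: [0.5015, 0.1081, 0.1976]
orientation: [[0.473, 0.881, -0.002], [0.881, -0.473, -0.002], [-0.003, -0.001, -1.0]]
ft_force: [0.4, -0.2, -0.4]
grip_width: 0.0534
```

>>> {"op": "move_arm", "data": {
  "increments": [
    [[0,0,0],0,-1],
    [[0,0,0],0,-1]
  ]
}}

```text
time_s: 5.15
position: [0.5004, 0.108, 0.1952]
orientation: [[0.472, 0.882, -0.007], [0.882, -0.472, -0.003], [-0.006, -0.005, -1.0]]
ft_force: [0.2, 0.5, -0.7]
grip_width: 0.0532
```

```bash
python3 go.py 503 106 200 61.5; python3 -c "
from h import *
im=snap('wrist','4')"; python3 go.py 503 106 200 61.5
```

```text
t 5.15 pos [500.4 108.  195.2] yaw 61.9 shift [-0.5  3.2 -4.8] turn 0.4 j6 -0.9767162442315708 tilt [-0.0069 -0.0028 -1.    ]
t 5.2 pos [500.6 107.5 195.8] yaw 61.8 shift [-0.2  2.8 -4.2] turn 0.3 j6 -0.9766424556898887 tilt [-0.0058 -0.0028 -1.    ]
```

View pics/wrist_4.png

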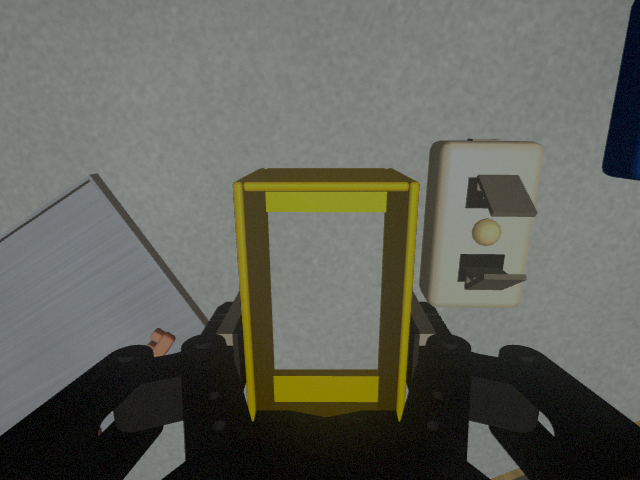

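```bash
cat > b4.py <<'E'
from h import *
im=load('wrist','4');p=im['pixels']
cr=cv2.resize(p[120:320,410:560],None,fx=4,fy=3*4/3,interpolation=cv2.INTER_CUBIC)[:600*1]
cv2.imwrite('pics/base4.png',cv2.resize(p[125:320,410:560],None,fx=3,fy=3,interpolation=cv2.INTER_CUBIC)[:,:,::-1])
H,S,V=cv2.split(cv2.cvtColor(p,cv2.COLOR_RGB2HSV))
for v in(165,230,295): print(v,[(u,int(V[v,u])) for u in range(420,552,4)])
E
python3 b4.py
```

```text
165 [(420, 136), (424, 131), (428, 109), (432, 68), (436, 69), (440, 99), (444, 137), (448, 140), (452, 149), (456, 148), (460, 149), (464, 148), (468, 148), (472, 147), (476, 148), (480, 147), (484, 146), (488, 147), (492, 146), (496, 147), (500, 147), (504, 145), (508, 146), (512, 145), (516, 145), (520, 148), (524, 146), (528, 146), (532, 148), (536, 143), (540, 141), (544, 132), (548, 130)]
230 [(420, 133), (424, 65), (428, 62), (432, 67), (436, 121), (440, 137), (444, 144), (448, 147), (452, 145), (456, 148), (460, 147), (464, 147), (468, 144), (472, 92), (476, 121), (480, 136), (484, 144), (488, 146), (492, 147), (496, 146), (500, 129), (504, 150), (508, 147), (512, 149), (516, 146), (520, 145), (524, 147), (528, 140), (532, 135), (536, 138), (540, 132), (544, 131), (548, 134)]
295 [(420, 132), (424, 69), (428, 89), (432, 132), (436, 139), (440, 148), (444, 149), (448, 144), (452, 145), (456, 146), (460, 144), (464, 147), (468, 145), (472, 148), (476, 146), (480, 146), (484, 145), (488, 145), (492, 145), (496, 146), (500, 149), (504, 146), (508, 145), (512, 147), (516, 145), (520, 138), (524, 130), (528, 127), (532, 133), (536, 137), (540, 130), (544, 134), (548, 132)]
```

View pics/base4.png

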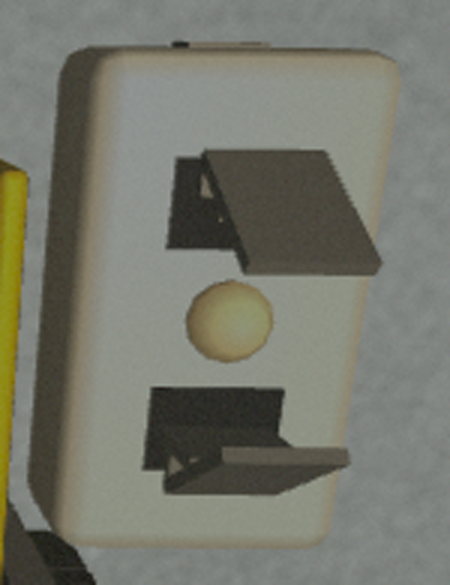

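```bash
python3 - <<'E'
from h import *
im=load('wrist','4')
L=lambda v:439-(v-165)*.073
R=lambda v:542-(v-165)*.1615
c=np.array([ray(im,u(v),v,.0435)[:2]*1000 for u,v in((L,142),(R,142.5),(R,307),(L,306))]);print(c.round(1))
print('centre',c.mean(0),'widths',[np.linalg.norm(c[i]-c[(i+1)%4]).round(1) for i in range(4)])
for i,j in((0,3),(1,2)): d=c[i]-c[j];print('yaw',np.degrees(np.arctan2(d[1],d[0]))%180)
for z in(.05,.053):print('led',ray(im,486.5,232,z)*1000)
print(im['state']['position'],im['state']['orientation'][:,2])
t=load('top','3')
print('top: led px of est',proj(t,[c.mean(0)[0]/1e3,c.mean(0)[1]/1e3,.053]))
E
python3 go.py 503 106 200 61.5
```

```text
[[486.4 213.6]
 [524.  283. ]
 [642.6 218. ]
 [605.8 150.8]]
centre [564.69872199 216.34786923] widths [np.float64(78.9), np.float64(135.3), np.float64(76.6), np.float64(134.9)]
yaw 152.21473879812393
yaw 151.27723834786815
led [565.31432292 216.35135838  50.        ]
led [564.01932709 215.56706291  53.        ]
[0.50036333 0.10795061 0.19523556] [-0.00694112 -0.002766   -0.99997208]
top: led px of est [237.16350018 186.06367977]
t 5.2 pos [500.6 107.5 195.8] yaw 61.8 shift [-0.2  2.8 -4.2] turn 0.3 j6 -0.9766424556898887 tilt [-0.0058 -0.0028 -1.    ]
```

```bash
python3 go.py 564.5 217.5 130 61.6
```

```text
t 5.2 pos [500.6 107.5 195.8] yaw 61.8 shift [127.5   4.5  65.2] turn 0.2 j6 -0.9766424556898887 tilt [-0.0058 -0.0028 -1.    ]
```

>>> {"op": "move_arm", "data": {
  "increments": [
    [[20,1,0],0,-1],
    [[50,2,5],0,-1],
    [[80,3,15],0,-1],
    [[105,4,30],0,-1],
    [[120,5,45],0,-1],
    [[127,5,58],0,-1],
    [[127,5,65],0,-1],
    [[127,5,65],0,-1]
  ]
}}

```text
time_s: 6.0
position: [0.5636, 0.2155, 0.1284]
orientation: [[0.473, 0.881, -0.009], [0.881, -0.473, -0.004], [-0.008, -0.006, -1.0]]
ft_force: [-0.7, -1.0, -0.3]
grip_width: 0.0535
```

```bash
python3 -c "
from h import *
snap('wrist','5');snap('side','5')"; python3 go.py 564.5 217.5 130 61.6
```

```text
t 6.1 pos [564.7 215.9 130.7] yaw 61.7 shift [ 1.3 -0.9  0.7] turn 0.1 j6 -0.8053151884682056 tilt [-0.0053 -0.0029 -1.    ]
```

View pics/wrist_5.png

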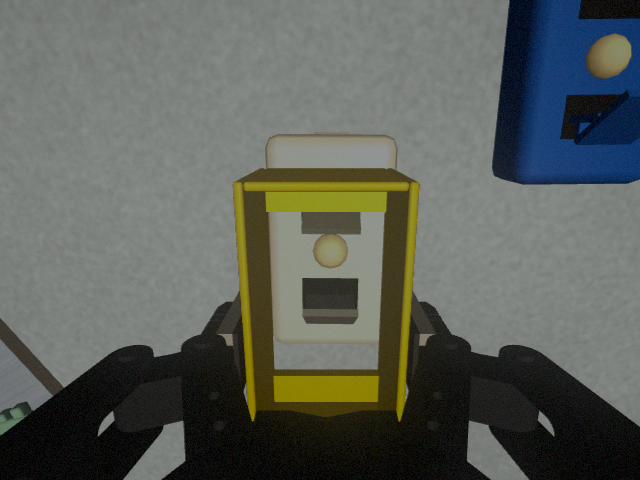

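View pics/side_5.png

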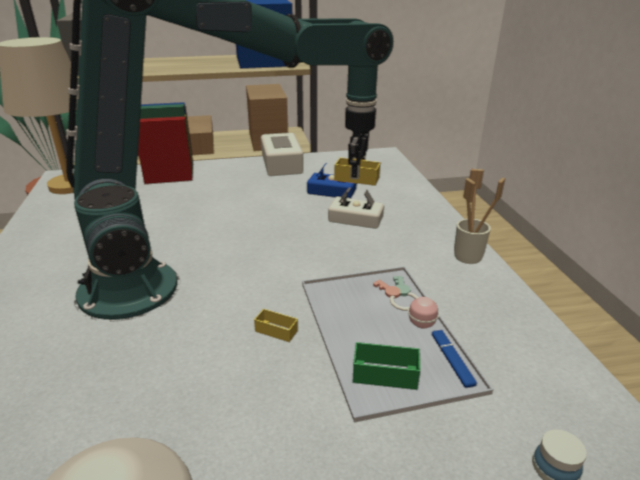

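Run:
```python
from h import *
im=load('wrist','5');s=im['state'];print(s['position'],s['orientation'][:,2])
R=np.array(s['orientation']);P=np.array(s['position'])
def t(u,v,z):return (R.T@(ray(im,u,v,z)-P)*1000).round(1)
print('led tool',t(330.5,250,.051))
print('base corners', t(267,135,.0435),t(396,136,.0435),t(380,342,.0435),t(276,342,.0435))
```

```text
[0.56363773 0.21554316 0.12842278] [-0.0092137  -0.00422571 -0.99994862]
led tool [ 3.8  0.5 77.4]
base corners [-33.2 -67.   85.6] [ 41.7 -66.4  85. ] [37.5 67.7 84.2] [-32.8  68.   84.8]
```

```bash
python3 go.py 565 218 54 61.7
```

```text
t 6.1 pos [564.7 215.9 130.7] yaw 61.7 shift [ 2.4 -0.4 76.7] turn 0.0 j6 -0.8053151884682056 tilt [-0.0053 -0.0029 -1.    ]
```

>>> {"op": "move_arm", "data": {
  "increments": [
    [[2,0,10],0,-1],
    [[2,0,22],0,-1],
    [[2,0,33],0,-1],
    [[2,0,41],0,-1],
    [[2,0,45],0,-1],
    [[2,0,45],0,-1]
  ]
}}

```text
time_s: 6.7
position: [0.5647, 0.2174, 0.0844]
orientation: [[0.473, 0.881, -0.007], [0.881, -0.473, -0.004], [-0.007, -0.005, -1.0]]
ft_force: [-0.2, -0.3, 0.3]
grip_width: 0.0534
```

```bash
python3 go.py 565 218 54 61.7
```

```text
t 6.7 pos [564.7 217.4  84.4] yaw 61.7 shift [ 0.9  0.1 30.4] turn 0.0 j6 -0.8028801903276052 tilt [-0.0074 -0.0035 -1.    ]
```

>>> {"op": "move_arm", "data": {
  "increments": [
    [[0.5,0,5],0,-1],
    [[0.5,0,10],0,-1],
    [[0.5,0,15],0,-1],
    [[0.5,0,20],0,-1],
    [[0.5,0,25],0,-1],
    [[0.5,0,29],0,-1],
    [[0.5,0,30],0,-1],
    [[0.5,0,30],0,-1]
  ]
}}

```text
time_s: 7.5
position: [0.5644, 0.2178, 0.0554]
orientation: [[0.473, 0.881, -0.008], [0.881, -0.473, -0.004], [-0.007, -0.005, -1.0]]
ft_force: [-3.1, -0.8, 6.6]
grip_width: 0.0535
```

```bash
python3 go.py 565 218 54 61.7;python3 -c "
from h import *
snap('wrist','6')
s=robot.get_state();print(s['ft_force'],s['moment'])"
```

```text
t 7.5 pos [564.4 217.8  55.4] yaw 61.8 shift [0.5 0.4 1.4] turn 0.1 j6 -0.8022978337047392 tilt [-0.0079 -0.0035 -1.    ]
[-2.84604336 -0.83079673  7.02316126] [-0.14339354  0.27712326 -0.03869883]
```

View pics/wrist_6.png

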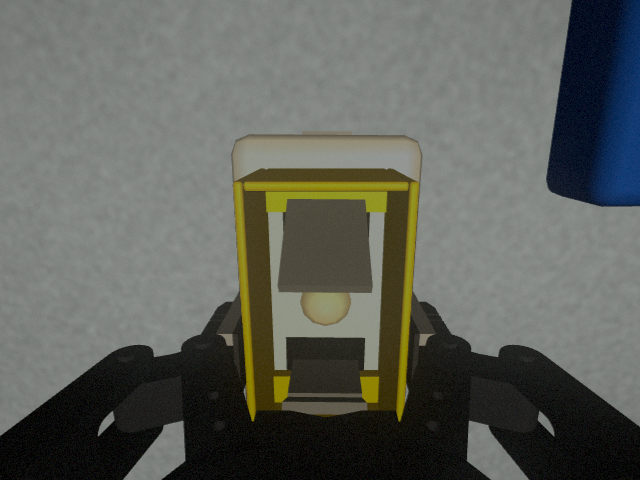

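The shade is over the hooks and the force is 7 N. I'll press a few mm further until it bottoms out.

>>> {"op": "move_arm", "data": {
  "increments": [
    [[0.5,0,2],0,-1],
    [[0.5,0,4],0,-1],
    [[0.5,0,5],0,-1],
    [[0.5,0,5],0,-1]
  ]
}}

```text
time_s: 7.95
position: [0.5644, 0.2178, 0.0553]
orientation: [[0.473, 0.881, -0.007], [0.881, -0.473, -0.004], [-0.007, -0.004, -1.0]]
ft_force: [-10.5, -3.9, 21.0]
grip_width: 0.0535
```

```bash
python3 go.py 565 218 54 61.7;python3 -c "
from h import *
snap('wrist','7')
s=robot.get_state();print(s['ft_force'],s['moment'])"
```

```text
t 7.95 pos [564.4 217.8  55.3] yaw 61.8 shift [0.5 0.4 1.3] turn 0.1 j6 -0.8017253350021869 tilt [-0.007  -0.0042 -1.    ]
[-10.19450581  -4.95559453  21.10863945] [-0.5233122   1.32947304  0.00771445]
```

View pics/wrist_7.png

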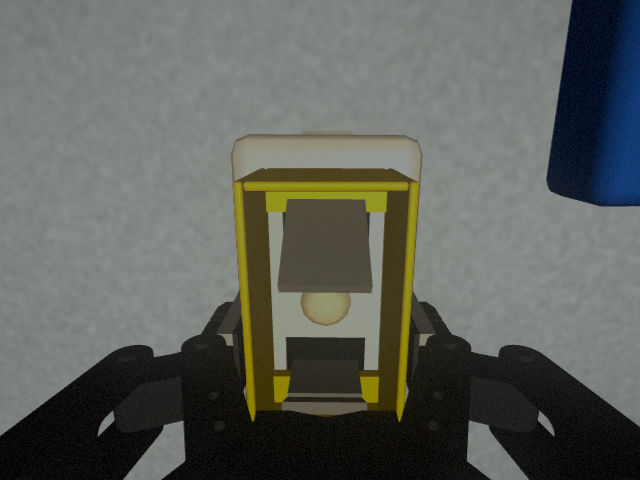

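At 21 N the height no longer changes. TCP z is 55.3, which is exactly the seated height. I'll release and retreat straight up.

>>> {"op": "move_arm", "data": {
  "increments": [
    [[0,0,0],0,-1],
    [[0,0,0],0,0.5],
    [[0,0,0],0,1],
    [[0,0,0],0,1],
    [[0,0,0],0,1],
    [[0,0,0],0,1]
  ],
  "force": 20
}}

```text
time_s: 8.6
position: [0.5642, 0.2177, 0.0546]
orientation: [[0.473, 0.881, -0.008], [0.881, -0.473, -0.004], [-0.008, -0.005, -1.0]]
ft_force: [0.7, 0.2, -0.1]
grip_width: 0.0856
```

```bash
python3 -c "
from h import *
snap('wrist','8')
s=robot.get_state();print(s['ft_force'],s['grip_width'],s['position'])"
```

```text
[-0.08052046  0.64255873 -0.26060093] 0.08505551620762068 [0.56425688 0.217767   0.05482585]
```

View pics/wrist_8.png

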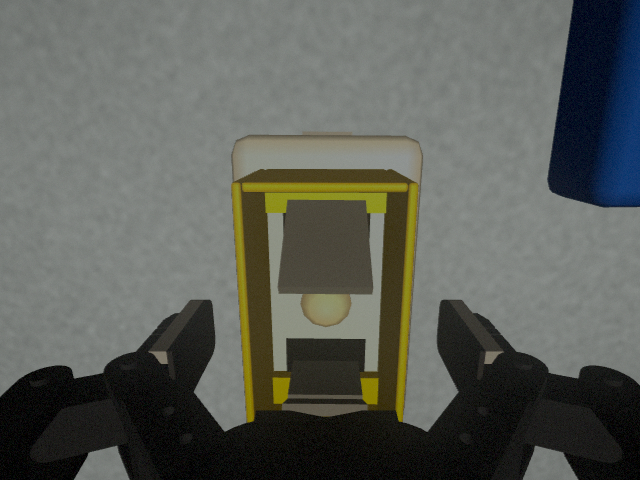

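The fingers are open at u=210 and u=440, clear of the shade, and the shade hasn't moved.

>>> {"op": "move_arm", "data": {
  "increments": [
    [[0,0,-8],0,1],
    [[0,0,-22],0,1],
    [[0,0,-40],0,1],
    [[0,0,-60],0,1],
    [[0,0,-85],0,1],
    [[0,0,-110],0,1],
    [[0,0,-130],0,1],
    [[0,0,-135],0,1]
  ]
}}

```text
time_s: 9.45
position: [0.567, 0.2189, 0.1951]
orientation: [[0.473, 0.881, 0.0], [0.881, -0.473, -0.002], [-0.002, 0.001, -1.0]]
ft_force: [0.4, 0.3, 0.4]
grip_width: 0.085
```

Run:
```python
from h import *
w=snap('wrist','9');s=snap('side','9')
cv2.imwrite('pics/side9c.png',cv2.resize(s['pixels'][130:250,280:440],None,fx=5,fy=5,interpolation=cv2.INTER_CUBIC)[:,:,::-1])
st=robot.get_state();print(st['time_s'],st['position'])
```

```text
9.55 [0.56599434 0.21858218 0.19194632]
```

View pics/wrist_9.png

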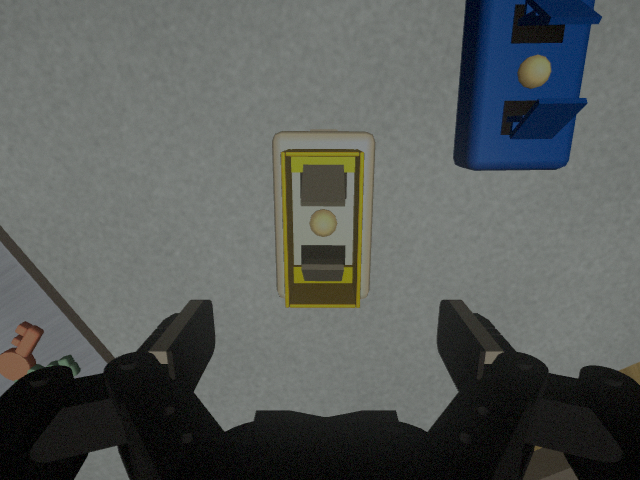

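View pics/side9c.png

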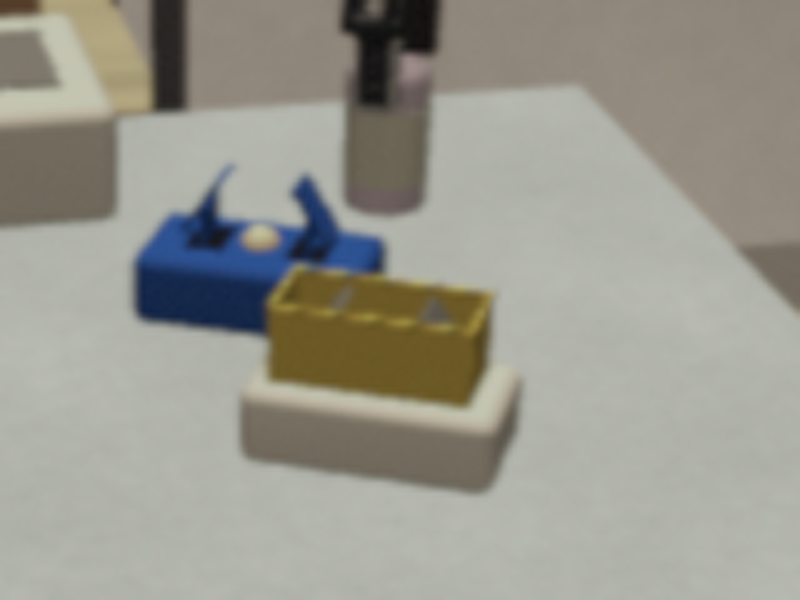

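The side view shows the shade level and flush, and the wrist view shows it centred. I'll check both hooks in an enlarged crop, along with the rim height.

Run:
```python
from h import *
w=load('wrist','9');cv2.imwrite('pics/w9c.png',cv2.resize(w['pixels'][125:315,265:385],None,fx=3.1,fy=3.1,interpolation=cv2.INTER_CUBIC)[:,:,::-1])
c=np.array([ray(w,u,v,.09)[:2]*1000 for u,v in((282,152),(363,151),(361,306),(285,306))])
print(c.mean(0),[np.linalg.norm(c[i]-c[(i+1)%4]).round(1) for i in range(4)])
```

```text
[564.1088075  218.94997753] [np.float64(51.7), np.float64(108.2), np.float64(54.5), np.float64(107.6)]
```

View pics/w9c.png

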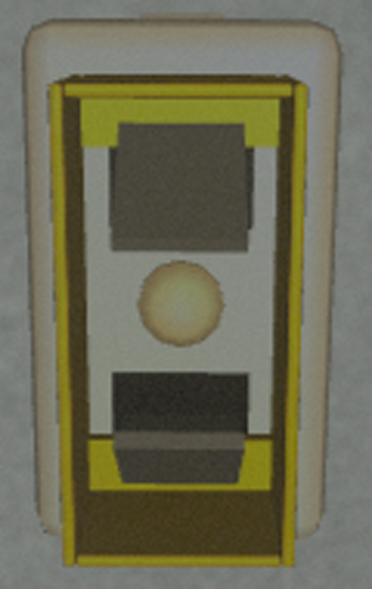

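Both hook heads overlap the lips, and the rim comes out at 108x53 mm at the expected 90 mm height, so I'll hand in.

```bash
python3 -c "
from h import *
print(robot.hand_in())"
```

```text
the job is handed in; nothing more can be done
None
```

The large yellow shade is on the white night-light, pushed straight down over both hooks, let go, and handed in. The clock showed about 9.6 s, against the 38 s limit. The robot gave no verdict.

- **Seating:** Pressing harder, up to 21 N, no longer moved the shade. The tool stopped at 55.3 mm, exactly the height expected for a shade flush on the base.
- **After release:** The close-ups show both hooks over the lips and the shade upright and level, centred within about 1–2 mm. The open gripper was about 100 mm above the base top, touching nothing.
- **Green shade:** The side view taken just before placing shows it still standing on the tray. I never moved near it after that.
- **Disagreement:** The top and wrist cameras differed by 2–6 mm on where the base is. I aimed close to the wrist camera's value, and the fit confirmed it.

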